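# Stop the belt grinder and hold its tension arm off for a belt change

### The arm

A 7-joint arm with a two-finger parallel gripper is mounted at the origin on the work surface. World frame = base frame: x ahead of the robot, y to its left, z up, the work surface at z = 0. Lengths are in m, angles in rad, forces in N, time in s.
With the tool pointing down it reaches from about 0.4 to 0.875 m from the base axis. Payload 19.3 kg.
Tool frame: the origin (TCP) lies at the very end of the fingers, on their centre line; the grasp point (between the pads) lies 19 mm behind it; z points along the fingers, y is the direction in which the jaws open and shut (so a half turn about z gives the same grasp; the last joint's range is limited). The gripper opens to 85 mm and grips with 20 to 120 N. Pads are 22 mm wide; open, the fingers measure 114 mm over their backs; the gripper's body (76 mm by 85 mm) begins 54 mm behind the grasp point. The pads swing forward as they close: fully open they stand 13 mm farther back than shut.
Start: joints at [-1.254, 0.521, -0.036, 1.599, 0.021, 1.021, -0.113], TCP at [0.236, 0.579, 0.231] pointing down, gripper open.
Joint ranges: [-2.91, 2.91], [-0.3, 2.13], [-1.5, 1.42], [0.17, 2.43], [-1.26, 4.41], [0.16, 1.93], [-2.52, 2.52]. Speed limits (rad/s): [1.89, 1.89, 2.39, 2.39, 3.01, 3.01, 3.01].

### API

Orientations are given as [roll, pitch, yaw] about the fixed x, y, z axes, in that order (R = Rz(yaw) Ry(pitch) Rx(roll)).
In Python, from workcell import bot gives the robot as it stands.
- The arm moves only by the tool apply_moves, never from a script. Its argument "commands" is a list of rows, each an object with "travel": the shift along the tool's x, y, z in m, a list of three; "twist": the turn, a rotation vector about the tool's x, y, z in degrees, a list of three; "claw": the finger opening in m, from 0 to 0.0854. A call has 1 to 10 rows; each row is the pose to reach, as a shift and turn from the pose commanded when the call began, along the tool's axes at that moment; what a row does not reach only later rows make up. A row lasts 1/10 s, in which the tool goes at most 50 mm and 8.59 degrees, less where a joint would pass 70% of its speed; a pose out of reach is approached as far as the arm can. A call with a gripper value outside its range is refused whole. The fingers move at their own pace and stop on an object; "force" is the grip in N (left out, the last holds). Time passes only in rows, so rows that repeat a pose let the fingers close. It gives the time, the measured TCP pose, the force and the opening at its end, in the units of the state.
- bot.observe(): the state, without advancing time (a new reading comes with each control period).
- bot.grab_frame(name): name is "scene" or "top" or "wrist"; returns a dict with "frame" (480x640x3 uint8, blue, green, red), "fx", "fy", "cx", "cy" (pixels), "pose" (4x4, takes a point from camera to world coordinates); the wrist camera has in their place "tool_from_camera" (4x4, takes a point from camera to tool coordinates, whose origin is the TCP and whose axes are the flange's). Camera axes: x right, y up, looking along -z (the intrinsics and any distortion apply to the point x, -y, -z); pixel columns grow to the right and rows downward; lengths in m; the calibration is good to about 2 mm. The wrist camera is an equidistant fisheye: a pixel r from the principal point sees the ray r / f radians off the axis. A picture is of the moment at which its call begins: read the wrist's pose just before it. There is no depth.
- bot.job_done(): hands the job in, once; it reports no verdict.
The state is a dict: "clock": time; "qpos": joint angles; "qd": joint speeds; "joint_efforts": joint torques, N m; "position": TCP position; "tool_rot": TCP orientation; "force": force on the tool from outside, world axes, zero at the start; "moment": the same for the moment, N m; "grip_width": finger opening in m.
Only numpy, scipy, OpenCV 4.12 (cv2) and the standard library are available. Lean on these libraries where they do the work, as an engineer would, in place of code of your own. Each camera call takes 0.05 s, during which the arm holds its last target.

### The job

I want to slip a fresh belt on the bench belt grinder. First push the red mushroom stop on its control box right down until it latches and stays down by itself; only after that swing the grinder's sprung tension arm (the one with the blue grip) forward towards the platen, all the way to its stop, and keep it there: your program finishes while still holding the arm against its spring, so do not let go. Leave the other things on the bench where they are.

Things in the scene. Friction and masses are not known exactly. Their poses are not given: they have to be found in the camera images.
- grinder: Bench belt grinder without its belt, fixed, upright: grey base plate 300 x 250 mm and frame, dark motor, aluminium wheels. Origin on the bench under the tension arm's pivot; x points from the platen (front, -x) to the rear, +y is the belt wheels' side, -y the motor side. Its highest fixed part is the wheel over the platen: top 210 mm high, 120 mm in front of the pivot; the motor reaches 175 mm.
- tension_arm (a joint): Angle of the tension arm about its pivot, rad. 0 = at rest, held by its spring leaning back 0.75 from upright; grows as it swings forward (to the grinder's -x) up to the forward stop at 0.95, where it leans 0.20 forward. About 5 N at the grip to start it, 12 N at the forward stop; springs back if let go. Steel bar 26 mm wide, idler wheel 60 mm across.
- tension_pivot (a point): Point on the pivot axis of the tension arm (the axis is horizontal, along the grinder's y), 135 mm above the bench, in the same plane across the axis as the middle of the grip.
- tension_grip (a point): Middle of the tension arm's grip: a blue bar 22 mm across, 80 mm long, level, along the grinder's y, at the arm's free end on the motor side, clear all round (60 mm below). 165 mm from the pivot axis: at rest 112 mm behind the pivot and 256 mm above the bench, at the forward stop 33 mm in front of it and 297 mm above the bench.
- control_box: Grey control box 95 x 140 x 60 mm, fixed to the bench, upright; origin on the bench under its middle. The red mushroom stop stands on it 32 mm to +y, on a yellow disc; a green start button and a clear lamp, both fixed flush, are on the -y half.
- stop_button (a joint): Travel of the red mushroom stop, m. 0 = out; grows as it is pushed down, to 0.006 fully down. It takes about 12 N; past half travel it snaps down and stays latched at 0.006; if not pushed that far it springs back.
- stop_top (a point): Centre of the top of the red mushroom head, 40 mm across; about 96 mm above the bench when out. Pushed straight down.
- whetstone: Grey-green two-layer sharpening stone block, 200 x 55 x 44 mm, loose; origin under its middle. To be left where it is.
- gouge: Carving gouge, wooden handle 125 mm, steel blade 130 mm, 26 mm thick, loose, lying flat; origin on its underside at the ferrule, x axis towards the blade's tip. To be left where it is.
- skew_chisel: Small chisel, wooden handle 110 mm, blade 100 mm, 26 mm thick, loose, lying flat; origin on its underside at the ferrule, x axis towards the blade's tip. To be left where it is.
- cup: Black plastic cup, 84 mm across, 75 mm high, loose; origin under its middle. To be left where it is.
- carving: Palm-sized pale wooden carving, about 145 x 90 x 22 mm, loose; origin under its middle. To be left where it is.
- mallet: Turned wooden carver's mallet standing on its head, 86 mm across, 245 mm high, loose; origin under its middle. To be left where it is.
- bottle: Clear bottle with a blue cap, 64 mm across, 200 mm high, loose; origin under its middle. To be left where it is.
Not all that is in view belongs to the job. Leave any pink look-alike of the control_box alone.

How it is judged:
On the way, in this order (a step that is already met when the one before it is completed fails the run):
1. the mushroom stop is latched down and has been let go of, the tension arm still at rest (value of joint stop_button above 0.0045 m and contact force between the fingers and control_box below 0.5 N and value of joint tension_arm below 0.12 rad), for 0.2 s.
2. the tension arm is held at its forward stop (value of joint tension_arm above 0.89 rad and contact force between the fingers and tension_arm above 5 N and value of joint stop_button above 0.0045 m), for 0.3 s.
At the end, for the whole second after the job is handed in: The mushroom stop is latched down (travel over 4.5 mm of 6), and the fingers hold the tension arm still at its forward stop (angle over 0.89 rad of 0.95), carrying its spring with more than 5 N, through the last second (all of step 2 and velocity of joint tension_arm between -0.1 and 0.1 rad/s); the arm keeps its last pose, push and grip.
It fails at once if the tension arm is swung (more than 0.15 rad) while the mushroom stop is not latched (value of joint tension_arm above 0.15 rad and value of joint stop_button below 0.0045 m).
It fails at once if one of the other things on the bench is shifted by more than 25 mm (distance of any of whetstone, gouge, skew_chisel, cup, carving, mallet, bottle from where it was at the start of the episode above 0.025 m).
It fails at once if the mallet, the bottle or the cup is tipped (angle between any of mallet, bottle, cup's own z axis and vertical above 0.35 rad).
It also fails if it takes over 56 s, if anything falls off the work surface, if the arm or the gripper's body presses on something with over 40 N, if the wrist force passes 120 N, or if a joint passes its speed limit or range.

## Working session

There is one attempt and no reset: what is moved stays moved. The work goes in short steps, Python scripts to look and compute and a tool call to move; the robot and the scene stay as the last step left them, time stands still between calls to the robot, and variables do not carry over. Pictures are saved under pics/ and viewed, and the job is handed in when it is done.

Besides the shell and the picture viewer there is one more tool, called after ">>>" as name(argument=value, ...), one argument or row to a line, values as JSON. apply_moves: Moves the arm, as the interface text tells. Its arguments: {"type":"object","properties":{"commands":{"type":"array"},"force":{"type":"number"}},"required":["commands"]}

```bash
mkdir -p pics
python3 - <<'E'
from workcell import bot
import cv2,pickle,numpy as np
s=bot.observe();print(s)
d={}
for n in("scene","top","wrist"):
    f=bot.grab_frame(n);d[n]=f;cv2.imwrite(f"pics/{n}0.png",f["frame"]);print(n,{k:(np.round(v,4).tolist() if k!='frame' else 0) for k,v in f.items()})
pickle.dump((s,d),open("f0.pkl","wb"))
E
```

```text
{'clock': 0.0, 'qpos': array([-1.25420728,  0.52200399, -0.03631353,  1.60000457,  0.02116523,
        1.02107992, -0.11279552]), 'qd': array([ 1.18708883e-03, -1.67577712e-03, -8.10884546e-04,  1.68426001e-03,
        1.52229270e-05, -1.17605476e-04,  1.25460414e-03]), 'joint_efforts': array([-3.24396433e-04, -9.27113700e+01,  1.97993405e+00, -3.69946718e+01,
        1.78400218e-02,  8.14510568e-03, -1.66910104e-05]), 'position': array([0.23566732, 0.5785073 , 0.23073335]), 'tool_rot': array([-3.14048176e+00,  5.61497765e-05,  2.75476788e+00]), 'force': array([-0.7170002 , -0.33863029,  0.53208251]), 'moment': array([-0.01563249, -0.02717739, -0.02714836]), 'grip_width': 0.0852303030975962}
scene {'frame': 0, 'fx': 495.2147, 'fy': 495.2147, 'cx': 325.958, 'cy': 237.2377, 'pose': [[0.3822, -0.7747, 0.5038, 1.2397], [0.9241, 0.3249, -0.2014, -0.3158], [-0.0077, 0.5425, 0.84, 1.2959], [0.0, 0.0, 0.0, 1.0]]}
top {'frame': 0, 'fx': 547.8204, 'fy': 547.8204, 'cx': 320.9883, 'cy': 242.4057, 'pose': [[-0.0144, 0.9985, -0.0524, 0.4608], [-0.9999, -0.0149, -0.0088, -0.0599], [-0.0095, 0.0522, 0.9986, 1.5706], [0.0, 0.0, 0.0, 1.0]]}
wrist {'frame': 0, 'fx': 371.6483, 'fy': 371.6483, 'cx': 314.1491, 'cy': 238.6556, 'tool_from_camera': [[-0.0002, 0.9633, 0.2684, 0.0684], [1.0, -0.0001, 0.0009, 0.0003], [0.0008, 0.2684, -0.9633, -0.1435], [0.0, 0.0, 0.0, 1.0]]}
```

View pics/scene0.png

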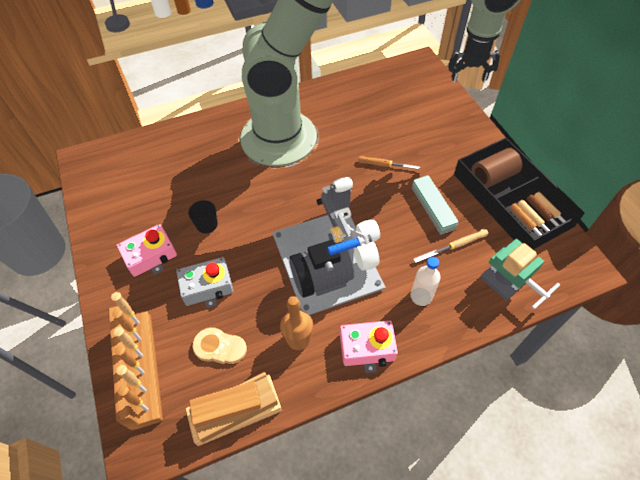

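View pics/top0.png

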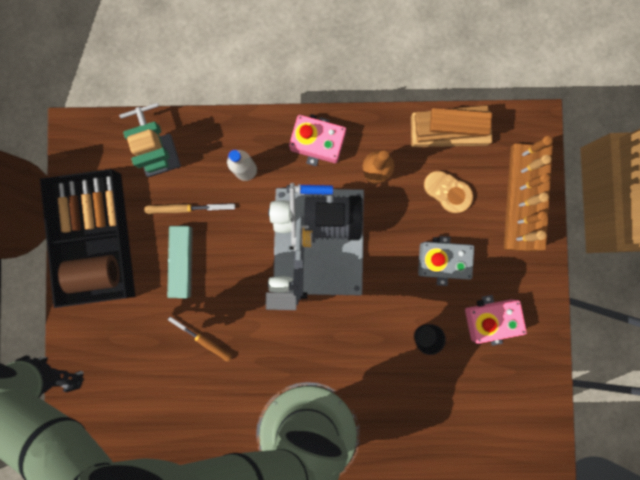

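The scene view shows the grey box with its red stop at about (212,270), and the grip at (345,246). In the top view they are at (438,259) and (317,189). Two other boxes are pink and will be left alone. The mallet stands at about (378,165) in the top view.

```bash
cat > h.py <<'E'
import numpy as np,cv2,pickle
def ray(f,u,v):
    P=np.array(f["pose"]);d=np.array([(u-f["cx"])/f["fx"],-(v-f["cy"])/f["fy"],-1.])
    d=P[:3,:3]@d;return P[:3,3],d/np.linalg.norm(d)
def tri(f1,p1,f2,p2):
    o1,d1=ray(f1,*p1);o2,d2=ray(f2,*p2)
    t=np.linalg.lstsq(np.c_[d1,-d2],o2-o1,rcond=None)[0]
    a=o1+t[0]*d1;b=o2+t[1]*d2;return (a+b)/2,np.linalg.norm(a-b)
def plane(f,p,z):
    o,d=ray(f,*p);return o+d*(z-o[2])/d[2]
def blobs(img,lo,hi,roi,lo2=None,hi2=None,minA=15):
    h=cv2.cvtColor(img,cv2.COLOR_BGR2HSV);m=cv2.inRange(h,lo,hi)
    if lo2:m|=cv2.inRange(h,lo2,hi2)
    k=np.zeros_like(m);u0,v0,u1,v1=roi;k[v0:v1,u0:u1]=m[v0:v1,u0:u1]
    n,l,st,c=cv2.connectedComponentsWithStats(k)
    return [(st[i,4],c[i].round(1),cv2.minAreaRect(np.argwhere(l==i)[:,::-1].astype(np.float32))) for i in range(1,n) if st[i,4]>=minA]
E
python3 - <<'E'
from h import *
s,d=pickle.load(open("f0.pkl","rb"))
S,T=d["scene"],d["top"]
R=((0,170,90),(7,255,255))
for n,f,roi in(("s",S,(180,250,240,300)),("t",T,(415,235,475,285))):
    for b in blobs(f["frame"],*R,roi,(174,170,90),(180,255,255)):print("red",n,b)
B=((100,130,60),(130,255,255))
for n,f,roi in(("s",S,(320,225,365,265)),("t",T,(290,175,345,205))):
    for b in blobs(f["frame"],*B,roi):print("blue",n,b)
for nm,p,z in [("mallet",(378,165),.1),("bottle cap",(234,156),.2),("cup top",(430,337),.075),("plateA",(275,190),.01),("plateB",(363,191),.01),("plateC",(362,294),.01)]:
    print(nm,plane(T,p,z).round(3))
for n,f,c in(("s",S,(330,235)),("t",T,(318,245))):
    x=cv2.getRectSubPix(f["frame"],(140,150),c);cv2.imwrite(f"pics/g{n}.png",cv2.resize(x,None,fx=4,fy=4,interpolation=2))
E
```

```text
red s (np.int32(140), array([212. , 269.1]), ((212.0, 269.0), (12.0, 12.0), 90.0))
red t (np.int32(122), array([438., 259.]), ((438.0000305175781, 259.0), (11.31370735168457, 11.31370735168457), 45.0))
blue s (np.int32(298), array([342.7, 246.2]), ((343.20001220703125, 246.1000213623047), (9.803059577941895, 32.57146072387695), 71.56504821777344))
blue t (np.int32(283), array([316.4, 189.6]), ((316.5, 189.5), (9.0, 31.0), 90.0))
mallet [ 0.745 -0.204  0.1  ]
bottle cap [0.755 0.169 0.2  ]
cup top [ 0.279 -0.338  0.075]
plateA [0.695 0.084 0.01 ]
plateB [ 0.688 -0.169  0.01 ]
plateC [ 0.394 -0.16   0.01 ]
```

```bash
python3 -c "
import cv2,numpy as np
a=cv2.imread('pics/gs.png');b=cv2.imread('pics/gt.png');cv2.imwrite('pics/gb.png',cv2.resize(np.hstack([a,b]),(800,429)))"
```

```text
(no output)
```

View pics/gb.png

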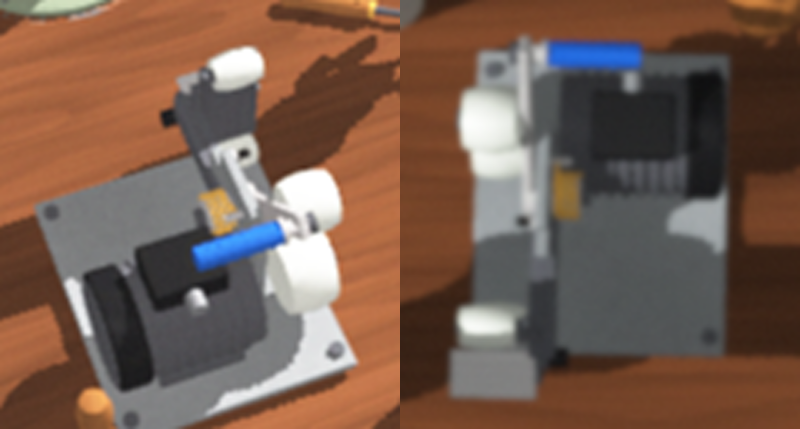

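Run:
```python
from h import *
s,d=pickle.load(open("f0.pkl","rb"))
S,T=d["scene"],d["top"]
print("stop",tri(S,(212,269.1),T,(438,259)), plane(T,(438,259),.094),plane(S,(212,269.1),.094))
print("grip",tri(S,(343,246.2),T,(316.4,189.6)),plane(T,(316.4,189.6),.256),plane(S,(343,246.2),.256))
B=((100,130,60),(130,255,255))
for f,roi in((S,(320,225,365,265)),(T,(290,175,345,205))):
    r=blobs(f["frame"],*B,roi)[0][2];bp=cv2.boxPoints(r)
    # ends: midpoints of short edges
    e=[(bp[i]+bp[(i+1)%4])/2 for i in range(4)];L=[np.linalg.norm(bp[i]-bp[(i+1)%4]) for i in range(4)]
    i=int(np.argmin(L));pts=[e[i],e[(i+2)%4]]
    q=[plane(f,p,.256) for p in pts];v=q[0]-q[1];print([x.round(3) for x in q],np.linalg.norm(v),np.degrees(np.arctan2(v[1],v[0])))
```

```text
stop (array([ 0.48924484, -0.36129342,  0.08743433]), np.float64(0.0021562248010930764)) [ 0.48885636 -0.36102049  0.094     ] [ 0.49371405 -0.36001982  0.094     ]
grip (array([ 0.65751802, -0.03869034,  0.25789718]), np.float64(0.0010626415252907584)) [ 0.65761992 -0.03916071  0.256     ] [ 0.65661193 -0.03767404  0.256     ]
[array([0.658, 0.004, 0.256]), array([ 0.656, -0.078,  0.256])] 0.0823846259936175 88.57442293836148
[array([ 0.657, -0.077,  0.256]), array([ 0.658, -0.002,  0.256])] 0.07489028902940835 -90.90794600298572
```

>>> apply_moves(
  commands=[
    {"travel": [0,0,-0.05],"twist": [0,0,8],"claw": 0},
    {"travel": [0,0,-0.1],"twist": [0,0,16],"claw": 0},
    {"travel": [-0.04,-0.03,-0.14],"twist": [0,0,24],"claw": 0},
    {"travel": [-0.08,-0.055,-0.16],"twist": [0,0,32],"claw": 0},
    {"travel": [-0.12,-0.08,-0.18],"twist": [0,0,40],"claw": 0},
    {"travel": [-0.16,-0.105,-0.2],"twist": [0,0,48],"claw": 0},
    {"travel": [-0.2,-0.13,-0.21],"twist": [0,0,56],"claw": 0},
    {"travel": [-0.24,-0.155,-0.22],"twist": [0,0,64],"claw": 0},
    {"travel": [-0.28,-0.185,-0.22],"twist": [0,0,69.2],"claw": 0},
    {"travel": [-0.32,-0.21,-0.22],"twist": [0,0,69.2],"claw": 0},
  ],
)

```text
clock: 1.15
position: [0.4477, 0.2702, 0.4517]
tool_rot: [3.141, -0.001, 1.544]
force: [0.9, -0.1, 0.1]
grip_width: 0.0001
```

```bash
cat >> h.py <<'E'
from scipy.spatial.transform import Rotation as Ro
def to(s,p,yaw=None):
    R=Ro.from_euler('xyz',s['tool_rot']);t=R.inv().apply(np.array(p)-s['position'])
    w=None
    if yaw is not None: w=np.degrees((R.inv()*Ro.from_euler('xyz',[np.pi,0,yaw])).as_rotvec())
    return t.round(4),w
E
python3 - <<'E'
from h import *
from workcell import bot
s=bot.observe()
print({k:np.round(v,3).tolist() for k,v in s.items()})
Y=np.radians(88.6)
for p in([.55,-.1,.45],[.49,-.361,.3],[.49,-.361,.13]):print(p,to(s,p,Y))
E
```

```text
{'clock': 1.15, 'qpos': [-0.958, 0.2, 0.376, 1.534, -0.074, 1.421, -0.605], 'qd': [0.718, 0.048, 0.31, -0.025, -0.073, 0.007, 1.123], 'joint_efforts': [-9.981, -64.763, 2.644, -41.881, 0.301, 0.425, -6.228], 'position': [0.448, 0.27, 0.452], 'tool_rot': [3.141, -0.001, 1.544], 'force': [0.893, -0.106, 0.124], 'moment': [0.013, -0.023, -0.037], 'grip_width': 0.0}
[0.55, -0.1, 0.45] (array([-0.3672,  0.1124,  0.0015]), array([ 0.02851263, -0.04243578, -0.16034263]))
[0.49, -0.361, 0.3] (array([-0.6299,  0.0594,  0.1513]), array([ 0.02851263, -0.04243578, -0.16034263]))
[0.49, -0.361, 0.13] (array([-0.63  ,  0.0594,  0.3213]), array([ 0.02851263, -0.04243578, -0.16034263]))
```

>>> apply_moves(
  commands=[
    {"travel": [-0.05,0.01,0],"twist": [0,0,0],"claw": 0},
    {"travel": [-0.1,0.02,0],"twist": [0,0,0],"claw": 0},
    {"travel": [-0.15,0.03,0],"twist": [0,0,0],"claw": 0},
    {"travel": [-0.2,0.04,0],"twist": [0,0,0],"claw": 0},
    {"travel": [-0.25,0.05,0],"twist": [0,0,0],"claw": 0},
    {"travel": [-0.3,0.06,0],"twist": [0,0,0],"claw": 0},
    {"travel": [-0.35,0.06,0],"twist": [0,0,0],"claw": 0},
    {"travel": [-0.4,0.06,0],"twist": [0,0,0],"claw": 0},
    {"travel": [-0.45,0.06,0],"twist": [0,0,0],"claw": 0},
    {"travel": [-0.5,0.06,0],"twist": [0,0,0],"claw": 0},
  ],
)

```text
clock: 2.15
position: [0.4947, -0.2252, 0.4513]
tool_rot: [3.141, -0.0, 1.548]
force: [0.9, 0.7, -0.5]
grip_width: -0.0002
```

>>> apply_moves(
  commands=[
    {"travel": [-0.05,0,0],"twist": [0,0,0],"claw": 0},
    {"travel": [-0.1,0,0.02],"twist": [0,0,0],"claw": 0},
    {"travel": [-0.13,0,0.05],"twist": [0,0,0],"claw": 0},
    {"travel": [-0.13,0,0.09],"twist": [0,0,0],"claw": 0},
    {"travel": [-0.13,0,0.13],"twist": [0,0,0],"claw": 0},
    {"travel": [-0.13,0,0.17],"twist": [0,0,0],"claw": 0},
    {"travel": [-0.13,0,0.2],"twist": [0,0,0],"claw": 0},
    {"travel": [-0.13,0,0.2],"twist": [0,0,0],"claw": 0},
    {"travel": [-0.13,0,0.2],"twist": [0,0,0],"claw": 0},
  ],
)

```text
clock: 3.05
position: [0.4923, -0.3536, 0.252]
tool_rot: [-3.141, 0.0, 1.547]
force: [-0.1, -0.4, 1.0]
grip_width: 0.0003
```

Run:
```python
from h import *
from workcell import bot
s=bot.observe();f=bot.grab_frame("wrist");cv2.imwrite("pics/w1.png",f["frame"])
print({k:np.round(v,3).tolist() for k,v in s.items()})
pickle.dump((s,f),open("w1.pkl","wb"))
```

```text
{'clock': 3.05, 'qpos': [0.096, 0.549, 0.649, 1.653, -0.369, 1.064, 0.831], 'qd': [-0.001, -0.026, 0.011, -0.021, 0.001, 0.002, -0.002], 'joint_efforts': [-0.159, -78.434, 14.555, -32.862, -0.134, -0.278, 0.104], 'position': [0.492, -0.354, 0.252], 'tool_rot': [-3.141, 0.0, 1.547], 'force': [-0.149, -0.392, 1.02], 'moment': [-0.0, 0.002, 0.028], 'grip_width': 0.0}
```

View pics/w1.png

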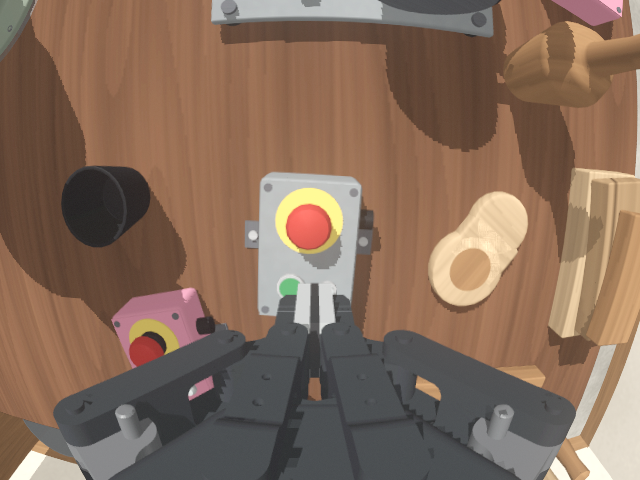

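The wrist view shows the red head of the grey box at about (308,227), ahead of the closed fingertips at (315,285). I'll work out its position.

```bash
cat >> h.py <<'E'
def wray(f,s,u,v):
    a,b=(u-f["cx"])/f["fx"],(v-f["cy"])/f["fy"];r=np.hypot(a,b)
    d=np.array([a/r*np.sin(r),-b/r*np.sin(r),-np.cos(r)]) if r>1e-9 else np.array([0,0,-1.])
    M=np.eye(4);M[:3,:3]=Ro.from_euler('xyz',s['tool_rot']).as_matrix();M[:3,3]=s['position']
    M=M@np.array(f["tool_from_camera"]);return M[:3,3],M[:3,:3]@d
def wplane(f,s,u,v,z):
    o,d=wray(f,s,u,v);return o+d*(z-o[2])/d[2]
E
python3 - <<'E'
from h import *
s,f=pickle.load(open("w1.pkl","rb"))
for b in blobs(f["frame"],(0,170,90),(7,255,255),(270,190,350,260),(174,170,90),(180,255,255)):print(b,wplane(f,s,*b[1],.09))
Y=np.radians(88.6)
p=wplane(f,s,308,227,.09);print(p)
print(to(s,[p[0],p[1],.10],Y),to(s,[.490,-.361,.10],Y))
E
```

```text
[ 0.48642147 -0.36035564  0.09      ]
(array([-0.0068, -0.0056,  0.152 ]), array([-0.00827146,  0.01533586,  0.02749621])) (array([-0.0074, -0.0021,  0.152 ]), array([-0.00827146,  0.01533586,  0.02749621]))
```

>>> apply_moves(
  commands=[
    {"travel": [-0.007,-0.004,0.04],"twist": [0,0,0],"claw": 0},
    {"travel": [-0.007,-0.004,0.08],"twist": [0,0,0],"claw": 0},
    {"travel": [-0.007,-0.004,0.12],"twist": [0,0,0],"claw": 0},
    {"travel": [-0.007,-0.004,0.142],"twist": [0,0,0],"claw": 0},
    {"travel": [-0.007,-0.004,0.148],"twist": [0,0,0],"claw": 0},
    {"travel": [-0.007,-0.004,0.152],"twist": [0,0,0],"claw": 0},
  ],
)

```text
clock: 3.7
position: [0.4888, -0.361, 0.1005]
tool_rot: [3.14, 0.001, 1.547]
force: [-0.4, 0.5, 0.6]
grip_width: -0.0001
```

>>> apply_moves(
  commands=[
    {"travel": [0,0,0.003],"twist": [0,0,0],"claw": 0},
    {"travel": [0,0,0.005],"twist": [0,0,0],"claw": 0},
    {"travel": [0,0,0.007],"twist": [0,0,0],"claw": 0},
    {"travel": [0,0,0.009],"twist": [0,0,0],"claw": 0},
    {"travel": [0,0,0.009],"twist": [0,0,0],"claw": 0},
  ],
)

```text
clock: 4.2
position: [0.4881, -0.3602, 0.0903]
tool_rot: [3.141, 0.0, 1.547]
force: [-0.4, 0.2, 0.6]
grip_width: 0.0003
```

>>> apply_moves(
  commands=[
    {"travel": [0,0,0.001],"twist": [0,0,0],"claw": 0},
    {"travel": [0,0,0.002],"twist": [0,0,0],"claw": 0},
    {"travel": [0,0,0.003],"twist": [0,0,0],"claw": 0},
    {"travel": [0,0,0.003],"twist": [0,0,0],"claw": 0},
  ],
)

```text
clock: 4.6
position: [0.4882, -0.3605, 0.089]
tool_rot: [3.14, -0.0, 1.547]
force: [-7.6, 8.0, 34.2]
grip_width: 0.0001
```

At 34 N it won't go any further, so it is bottomed. I'll lift off and check that it stays down.

>>> apply_moves(
  commands=[
    {"travel": [0,0,-0.03],"twist": [0,0,0],"claw": 0},
    {"travel": [0,0,-0.08],"twist": [0,0,0],"claw": 0},
    {"travel": [0,0,-0.125],"twist": [0,0,0],"claw": 0},
    {"travel": [0,0,-0.165],"twist": [0,0,0],"claw": 0},
    {"travel": [0,0,-0.165],"twist": [0,0,0],"claw": 0},
    {"travel": [0,0,-0.165],"twist": [0,0,0],"claw": 0},
  ],
)

```text
clock: 5.2
position: [0.4882, -0.3602, 0.2529]
tool_rot: [3.14, 0.0, 1.547]
force: [-0.4, -0.2, -1.5]
grip_width: -0.0002
```

Run:
```python
from h import *
from workcell import bot
s=bot.observe();f=bot.grab_frame("wrist")
s0,f0=pickle.load(open("w1.pkl","rb"))
print({k:np.round(v,3).tolist() for k,v in s.items() if k in("clock","position","force")})
a=f0["frame"][170:330,230:390];b=f["frame"][170:330,230:390]
cv2.imwrite("pics/w2.png",cv2.resize(np.hstack([a,b]),(800,400)))
pickle.dump((s,f),open("w2.pkl","wb"))
```

```text
{'clock': 5.2, 'position': [0.488, -0.36, 0.253], 'force': [-0.39, -0.163, -1.524]}
```

View pics/w2.png

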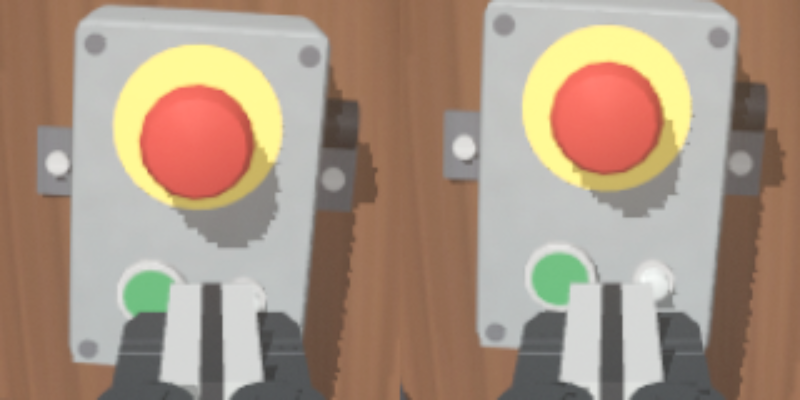

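The disc ring below the head has widened and the shadow has shrunk, so the head sits lower after release: it is latched. Next I'll go above the grip, travelling high.

>>> apply_moves(
  commands=[
    {"travel": [0,0,-0.05],"twist": [0,0,0],"claw": 0.0854},
    {"travel": [0,0,-0.1],"twist": [0,0,0],"claw": 0.0854},
    {"travel": [0.02,0.01,-0.145],"twist": [0,0,0],"claw": 0.0854},
    {"travel": [0.06,0.03,-0.165],"twist": [0,0,0],"claw": 0.0854},
    {"travel": [0.1,0.05,-0.17],"twist": [0,0,0],"claw": 0.0854},
    {"travel": [0.14,0.07,-0.17],"twist": [0,0,0],"claw": 0.0854},
    {"travel": [0.18,0.09,-0.17],"twist": [0,0,0],"claw": 0.0854},
    {"travel": [0.22,0.11,-0.17],"twist": [0,0,0],"claw": 0.0854},
    {"travel": [0.26,0.13,-0.17],"twist": [0,0,0],"claw": 0.0854},
    {"travel": [0.295,0.155,-0.17],"twist": [0,0,0],"claw": 0.0854},
  ],
)

```text
clock: 6.25
position: [0.6504, -0.0666, 0.421]
tool_rot: [-3.14, -0.001, 1.548]
force: [-0.2, 0.2, 0.6]
grip_width: 0.0854
```

>>> apply_moves(
  commands=[
    {"travel": [0.013,0.007,0],"twist": [0,0,0],"claw": 0.0854},
    {"travel": [0.013,0.007,0],"twist": [0,0,0],"claw": 0.0854},
    {"travel": [0.013,0.007,0],"twist": [0,0,0],"claw": 0.0854},
    {"travel": [0.013,0.007,0],"twist": [0,0,0],"claw": 0.0854},
  ],
)

```text
clock: 6.65
position: [0.6566, -0.0578, 0.4221]
tool_rot: [-3.141, 0.0, 1.545]
force: [0.3, -0.1, -0.0]
grip_width: 0.0853
```

Run:
```python
from h import *
from workcell import bot
s=bot.observe();f=bot.grab_frame("wrist");cv2.imwrite("pics/w3.png",f["frame"])
print({k:np.round(v,3).tolist() for k,v in s.items() if k in("clock","position","force","tool_rot","qpos","grip_width")})
pickle.dump((s,f),open("w3.pkl","wb"))
for b in blobs(f["frame"],(100,130,60),(130,255,255),(200,50,500,420),minA=300):
    print(b)
    for p in cv2.boxPoints(b[2]):print(p,wplane(f,s,*p,.257).round(4))
    print(wplane(f,s,*b[1],.257))
```

```text
{'clock': 6.65, 'qpos': [-0.378, 0.533, 0.664, 1.232, -0.32, 1.48, 0.22], 'position': [0.657, -0.058, 0.422], 'tool_rot': [-3.141, 0.0, 1.545], 'force': [0.284, -0.094, -0.028], 'grip_width': 0.085}
(np.int32(2331), array([313.6, 194.8]), ((314.0, 195.0), (94.0, 26.0), 90.0))
[301. 148.] [0.6469 0.0019 0.257 ]
[327. 148.] [0.6683 0.0014 0.257 ]
[327. 242.] [ 0.6667 -0.0791  0.257 ]
[301. 242.] [ 0.6442 -0.0785  0.257 ]
[ 0.65620109 -0.03758892  0.257     ]
```

View pics/w3.png

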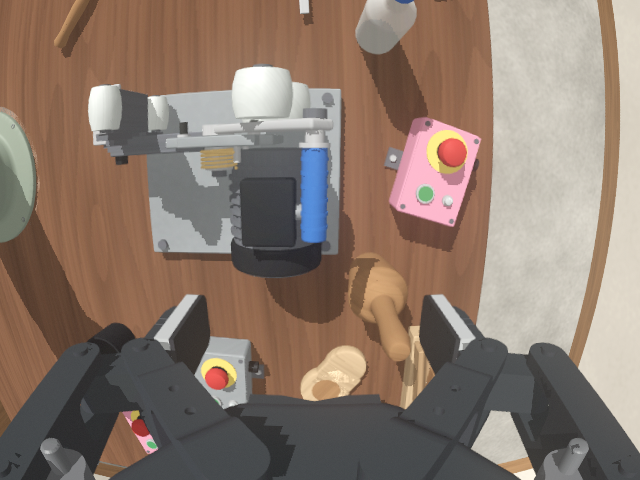

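The blue grip spans rows 148–242 at about column 314. That puts it at (0.656,-0.038), which agrees with the triangulated position. Next I'll descend over it with the jaws open.

>>> apply_moves(
  commands=[
    {"travel": [0.012,0,0.04],"twist": [0,0,0],"claw": 0.0854},
    {"travel": [0.012,0,0.08],"twist": [0,0,0],"claw": 0.0854},
    {"travel": [0.012,0,0.12],"twist": [0,0,0],"claw": 0.0854},
    {"travel": [0.012,0,0.15],"twist": [0,0,0],"claw": 0.0854},
    {"travel": [0.012,0,0.175],"twist": [0,0,0],"claw": 0.0854},
    {"travel": [0.012,0,0.187],"twist": [0,0,0],"claw": 0.0854},
    {"travel": [0.012,0,0.187],"twist": [0,0,0],"claw": 0.0854},
  ],
)

```text
clock: 7.4
position: [0.6569, -0.0448, 0.2343]
tool_rot: [-3.14, 0.0, 1.546]
force: [0.5, 0.0, 0.0]
grip_width: 0.0849
```

>>> apply_moves(
  commands=[
    {"travel": [0,0,0],"twist": [0,0,0],"claw": 0.035},
    {"travel": [0,0,0],"twist": [0,0,0],"claw": 0.035},
    {"travel": [0,0,0],"twist": [0,0,0],"claw": 0.035},
    {"travel": [0,0,0],"twist": [0,0,0],"claw": 0.035},
    {"travel": [0,0,0],"twist": [0,0,0],"claw": 0.015},
    {"travel": [0,0,0],"twist": [0,0,0],"claw": 0.015},
    {"travel": [0,0,0],"twist": [0,0,0],"claw": 0.015},
    {"travel": [0,0,0],"twist": [0,0,0],"claw": 0.015},
  ],
  force=30,
)

```text
clock: 8.2
position: [0.6568, -0.0442, 0.2356]
tool_rot: [-3.14, -0.001, 1.547]
force: [-8.8, 1.2, 9.3]
grip_width: 0.0211
```

Run:
```python
from h import *
from workcell import bot
s=bot.observe();f=bot.grab_frame("wrist");cv2.imwrite("pics/w4.png",f["frame"])
print({k:np.round(v,3).tolist() for k,v in s.items() if k in("clock","position","force","tool_rot","qpos","grip_width")})
# arc travel in tool axes, keeping the tool upright
piv=np.array([.6565-.112,.135]);g=s['position']
for q in np.linspace(0,.97,11):
    a=.75-q; x=.165*np.sin(a);z=.165*np.cos(a)
    p=g+[x-.165*np.sin(.75),0.024*(.165*np.sin(.75)-x)*1,z-.165*np.cos(.75)]
    print(round(q,3),to(s,p)[0])
```

```text
{'clock': 8.2, 'qpos': [-0.387, 0.646, 0.598, 1.521, -0.391, 1.097, 0.273], 'position': [0.657, -0.044, 0.236], 'tool_rot': [-3.14, -0.001, 1.547], 'force': [-8.845, 1.232, 9.289], 'grip_width': 0.021}
0.0 [0. 0. 0.]
0.097 [ 0.     -0.0122 -0.0103]
0.194 [ 0.     -0.0254 -0.0194]
0.291 [ 0.     -0.0394 -0.0271]
0.388 [ 0.     -0.0541 -0.0335]
0.485 [ 0.     -0.0693 -0.0384]
0.582 [ 0.     -0.085  -0.0418]
0.679 [ 0.     -0.1009 -0.0437]
0.776 [ 0.     -0.1169 -0.044 ]
0.873 [ 0.     -0.1328 -0.0428]
0.97 [ 0.     -0.1486 -0.0401]
```

View pics/w4.png

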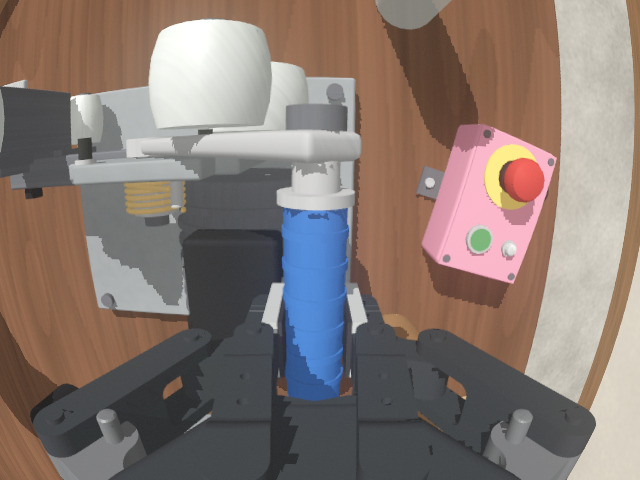

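The blue bar sits squarely between the pads (width 21 mm). I'll swing it along the arc with the tool kept upright.

>>> apply_moves(
  commands=[
    {"travel": [0,-0.012,-0.01],"twist": [0,0,0],"claw": 0.01},
    {"travel": [0,-0.025,-0.019],"twist": [0,0,0],"claw": 0.01},
    {"travel": [0,-0.039,-0.027],"twist": [0,0,0],"claw": 0.01},
    {"travel": [0,-0.054,-0.0335],"twist": [0,0,0],"claw": 0.01},
    {"travel": [0,-0.069,-0.038],"twist": [0,0,0],"claw": 0.01},
    {"travel": [0,-0.085,-0.042],"twist": [0,0,0],"claw": 0.01},
    {"travel": [0,-0.101,-0.0435],"twist": [0,0,0],"claw": 0.01},
    {"travel": [0,-0.117,-0.044],"twist": [0,0,0],"claw": 0.01},
    {"travel": [0,-0.13,-0.043],"twist": [0,0,0],"claw": 0.01},
    {"travel": [0,-0.14,-0.042],"twist": [0,0,0],"claw": 0.01},
  ],
  force=45,
)

```text
clock: 9.25
position: [0.5199, -0.0405, 0.279]
tool_rot: [3.134, -0.001, 1.547]
force: [12.9, 2.2, 13.5]
grip_width: 0.0201
```

>>> apply_moves(
  commands=[
    {"travel": [0,-0.004,0.001],"twist": [0,0,0],"claw": 0.01},
    {"travel": [0,-0.007,0.0015],"twist": [0,0,0],"claw": 0.01},
    {"travel": [0,-0.007,0.0015],"twist": [0,0,0],"claw": 0.01},
    {"travel": [0,-0.007,0.0015],"twist": [0,0,0],"claw": 0.01},
  ],
)

```text
clock: 9.65
position: [0.5136, -0.0404, 0.2776]
tool_rot: [3.134, -0.001, 1.547]
force: [12.5, 2.7, 12.2]
grip_width: 0.0203
```

Run:
```python
from h import *
from workcell import bot
s=bot.observe();f=bot.grab_frame("wrist");cv2.imwrite("pics/w5.png",f["frame"]);
cv2.imwrite("pics/s5.png",bot.grab_frame("scene")["frame"])
print({k:np.round(v,3).tolist() for k,v in s.items() if k in("clock","position","force","tool_rot","qpos","grip_width")})
```

```text
{'clock': 9.65, 'qpos': [-0.555, 0.35, 0.679, 1.86, -0.258, 1.012, 0.207], 'position': [0.514, -0.04, 0.278], 'tool_rot': [3.134, -0.001, 1.547], 'force': [12.461, 2.712, 12.226], 'grip_width': 0.02}
```

View pics/w5.png

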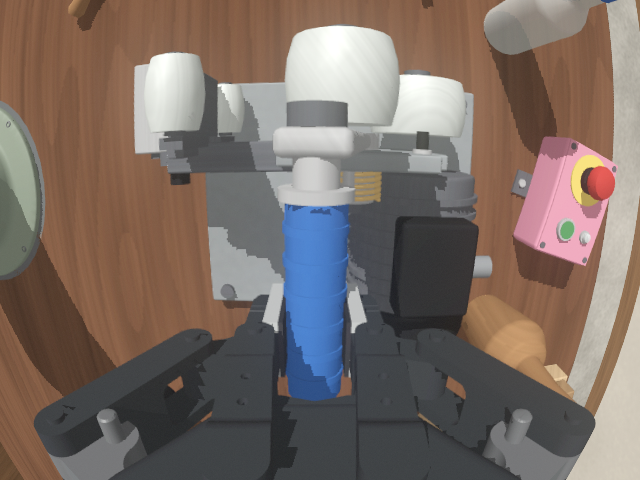

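View pics/s5.png

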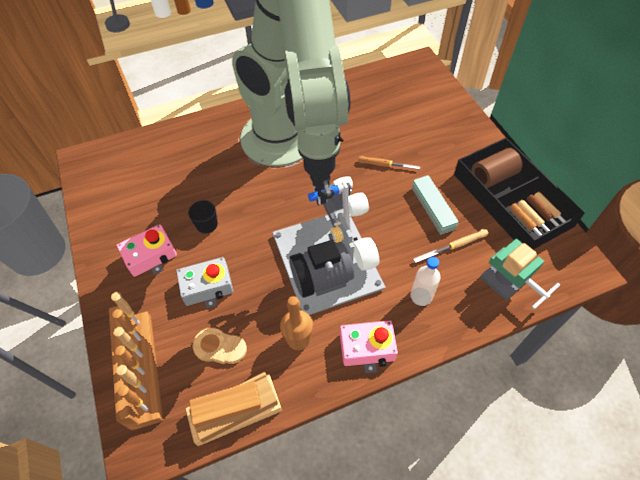

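The grip has moved forward 143 mm with about 12 N on it, close to the 145 mm at the stop. I'll press a little further to seat it firmly on the stop.

>>> apply_moves(
  commands=[
    {"travel": [0,-0.002,0],"twist": [0,0,0],"claw": 0.01},
    {"travel": [0,-0.004,0],"twist": [0,0,0],"claw": 0.01},
    {"travel": [0,-0.004,0],"twist": [0,0,0],"claw": 0.01},
    {"travel": [0,-0.004,0],"twist": [0,0,0],"claw": 0.01},
  ],
)

```text
clock: 10.15
position: [0.5114, -0.0404, 0.2776]
tool_rot: [3.13, 0.0, 1.548]
force: [29.4, 0.7, -1.3]
grip_width: 0.0208
```

>>> apply_moves(
  commands=[
    {"travel": [0,0,0],"twist": [0,0,0],"claw": 0.01},
    {"travel": [0,0,0],"twist": [0,0,0],"claw": 0.01},
    {"travel": [0,0,0],"twist": [0,0,0],"claw": 0.01},
    {"travel": [0,0,0],"twist": [0,0,0],"claw": 0.01},
    {"travel": [0,0,0],"twist": [0,0,0],"claw": 0.01},
  ],
)

```text
clock: 10.65
position: [0.5114, -0.0404, 0.2776]
tool_rot: [3.13, 0.0, 1.548]
force: [29.4, 0.1, -1.6]
grip_width: 0.0205
```

Run:
```python
from h import *
from workcell import bot
s0,d0=pickle.load(open("f0.pkl","rb"))
t=bot.grab_frame("top")["frame"];sc=bot.grab_frame("scene")["frame"]
a=sc[240:310,165:245];b=d0["scene"]["frame"][240:310,165:245]
cv2.imwrite("pics/fin.png",np.vstack([np.hstack([cv2.resize(b,(400,250)),cv2.resize(a,(400,250))]),np.hstack([cv2.resize(d0["top"]["frame"],(400,300)),cv2.resize(t,(400,300))])]))
s=bot.observe();print({k:np.round(v,3).tolist() for k,v in s.items() if k in("clock","position","force","qd","grip_width")})
```

```text
{'clock': 10.75, 'qd': [0.001, -0.0, 0.002, -0.001, -0.0, -0.0, -0.0], 'position': [0.511, -0.04, 0.278], 'force': [29.57, 0.937, -1.018], 'grip_width': 0.021}
```

View pics/fin.png

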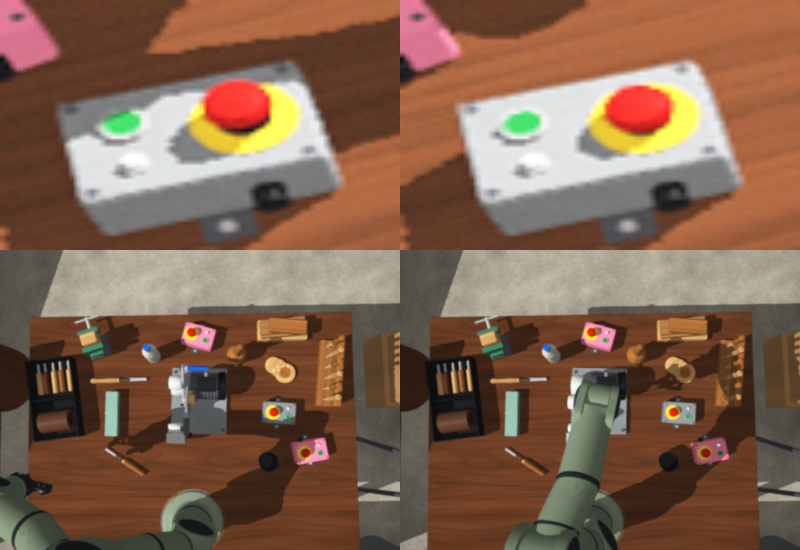

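The stop head sits clearly lower than in the first picture, so it is latched. The other things look unmoved, and the arm is still, pressing with 29 N at the stop.

```bash
python3 -c "
from workcell import bot
print(bot.job_done())"
```

```text
the job is handed in; nothing more can be done
None
```

The job is handed in with both steps done. The red stop was latched first, and the gripper is still holding the tension arm at its forward stop.

- **Mushroom stop:** I pushed it down with closed fingers until it bottomed at about 34 N, then let go. In the wrist and scene pictures taken afterwards, the head sits lower than at the start, so it stayed down.
- **Tension arm:** I gripped the blue bar and swung it forward about 145 mm, the distance worked out for its stop. The last reading showed the tool still, with 29 N against it. That was up from about 12 N over the last 2 mm, which fits the arm being hard on its stop.
- **Other things on the bench:** they look unmoved when I compare the top view before and after by eye.
- **Time:** it took about 10.8 s of the 56 s allowed.

No check failed or disagreed. The joint angles of the stop and tension arm can't be read directly, so both results rest on the forces, positions and pictures.

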